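Load the index jig and hold its pin drawn

ROBOT

A 6-joint arm with a two-finger parallel gripper is mounted at the origin on the work surface. World frame = base frame: x ahead of the robot, y to its left, z up, the work surface at z = 0. Lengths are in mm, angles in rad, forces in N, time in s.
With the tool pointing down it reaches from about 350 to 975 mm from the base axis. Payload 7.1 kg.
Tool frame: the origin (TCP) lies midway between the tips of the shut fingers; the grasp point (between the pads) lies 19 mm behind it (ctrl.grasp_offset is the distance from the TCP to the grasp point, in mm); z points along the fingers, y is the line along which they close (so a half turn about z gives the same grasp; the last joint's range is limited). The gripper opens to 88 mm and grips with 3 to 60 N. Pads are 20 mm wide; open, the fingers measure 115 mm over their backs; the gripper's body (75 mm by 178 mm) begins 61 mm behind the grasp point.
Start: joints at [1.086, 0.423, 1.63, -0, 1.089, -0.019], TCP at [280.678, 558.412, 222.675] pointing down, gripper open.
Joint ranges: [-3, 3], [-0.9, 2.11], [0.09, 2.58], [-1.31, 4.45], [0.11, 2.69], [-2.54, 2.54]. Speed limits (rad/s): [2.39, 2.39, 3.01, 3.14, 3.14, 3.14].

INTERFACE

Orientations are given as a rotation vector (axis times angle).
In Python, from workcell import ctrl gives the robot as it stands. The module is installed in compiled form; this text tells all that it offers.
- The arm moves only by the tool servo_tool, never from a script. Its argument "rows" is a list of rows, each a list of 7 numbers: the turn, a rotation vector about the tool's x, y, z as a fraction of full scale, then the shift along the tool's x, y, z as a fraction of full scale, then the finger opening in mm, from 0 to 87.8. A call has 1 to 10 rows; each row is the pose to reach, as a shift and turn from the pose commanded when the call began, along the tool's axes at that moment; what a row does not reach only later rows make up. Full scale, the value 1, is 20 cm for a shift and 1.5 rad for a turn. A row lasts 1/8 s, in which the tool goes at most 62.5 mm and 10.7 degrees, less where a joint would pass 70% of its speed; a pose out of reach is approached as far as the arm can. A call with a number of a shift or a turn outside -1 to 1 is refused whole. A call with a gripper value outside its range is refused whole. The fingers move at their own pace and stop on an object; the grip force is fixed at half the most. Time passes only in rows, so rows that repeat a pose let the fingers close. It gives the time, the measured TCP pose, the force, the opening and the grip force at its end, in the units of the state.
- ctrl.get_obs(): the state, without advancing time (a new reading comes with each control period).
- ctrl.get_image(name): name is "scene" or "top"; returns (picture, depth): 400x640x3 uint8, red, green, blue; 400x640 float32, mm along the optical axis (not along the pixel's ray), 0 where there is no reading.
- ctrl.camera_info(name): a dict with "intrinsics" (3x3 intrinsics, pixels), "k1" (the pictures are not rectified: a ray, as slopes to the right and down, at radius r is drawn at 1 + k1 r^2 times it, then the intrinsics apply), "R" (3x3) and "t" (3): a world point X has camera coordinates R X + t. Camera axes: x right, y down, z forward; pixel columns grow to the right and rows downward; lengths in mm; the calibration is good to about 2 mm. A picture is of the moment at which its call begins. camera_info takes no time and is no camera call.
- ctrl.close_job(): hands the job in; it is judged then, once.
The state is a dict: "t": time; "qpos": joint angles; "qvel": joint speeds; "joint_torque": joint torques, N m; "ee_pos": TCP position; "orientation": TCP orientation; "ft_force": force on the tool from outside, world axes, zero at the start; "moment": the same for the moment, N m; "width": finger opening in mm; "grasp_force": force on a finger pad.
Only numpy, scipy, OpenCV 4.12 (cv2) and the standard library are available. Lean on these libraries where they do the work, as an engineer would, in place of code of your own. Each camera call takes 0.05 s, during which the arm holds its last target. There are 200 camera calls.

TASK

Get the indexing jig ready to turn: pick up the slotted locator block, put it in the jig's rectangular pocket with its slot upward and press it down until it is flush with the jig's top. Then take the jig's index pin by its head and draw it straight up, about 30 mm, until the groove turned in its shank has just come out of the bore, without wrenching it in its bore. Finish holding it there, still guided by the bore, and leave everything else lying where it is.

Things in the scene. Friction and masses are not known exactly. Their poses are not given: they have to be found in the camera images.
- block_mid (a point): centre of the loose locator block: plain steel, 50 mm long (its x), 34 mm wide (its y), 40 mm high (its z), with a slot 10 mm wide and 6 mm deep along the middle of its top, parallel to x, and a 3 mm chamfer round its foot. It starts on the bench, slot up, at any of three places right of the jig, at any yaw. About 0.3 kg. It is the same after half a turn about z
- block_top (a point): point on the block's vertical centre line, level with its top face (20 mm above block_mid); same axes
- pocket (a point): centre of the mouth of the rectangular pocket, level with the jig's flat top, 72 mm above the bench; axes are those of the jig, z up. The pocket is 53 mm along x and 37 mm along y, 3 mm longer and wider than the block
- ejector (a joint): how far (m) the stiff ejector plate in the pocket is pushed down, 0 to 0.007. The block set on it at 0 stands 7 mm proud of the jig's top; pushing it with about 10 to 15 N takes it to a firm stop at 0.007, where the block's top is flush, and it stays down by itself
- bore (a point): centre of the mouth of the round through bore, 17 mm across and 60 mm deep, upright in the jig, level with the jig's flat top; 95 mm from the pocket's centre along the jig's +y; same axes as pocket
- pin_head (a point): centre of the index pin's grip head: a plain steel cylinder 24 mm across and 44 mm high, upright, standing on the jig's top when the pin is home. Below it the pin's shank, 16 mm across and 60 mm long, sits loosely guided in the bore with 1 mm of play across. A groove 5 mm high is turned round the shank, its lower edge 28 mm below the head's underside. Pin about 0.25 kg, held down only by its weight; z is its axis, upward
- pin_seat (a point): point on the pin's axis at the underside of its head (22 mm below pin_head): its height above bore is how far the pin is drawn; 0 when home; same axes
- offcut_mid (a point): centre of a plain loose steel offcut without a slot, 62 x 46 x 26 mm high: not the locator block; stays where it is
- tape_measure: black tape measure, 62 x 36 x 52 mm high, origin at the centre of its underside; stays where it is. It, the offcut and the block lie at the three places right of the jig, in any order
- tape_roll: roll of green tape lying flat, 104 mm across, 25 mm high, origin at the centre of its underside; stays where it is
- sanding_disc: reddish sanding disc lying flat, 116 mm across, 4 mm thick, origin at the centre of its underside; stays where it is
- wrench: steel wrench lying flat to the near right; stays where it is
- steel_rule: flat metal rule, 200 mm long (its y), 28 mm wide, 4 mm thick, origin at the centre of its underside, beyond the jig; stays where it is
- pin: the index pin as a whole, its origin at the centre of the shank's foot, 60 mm below pin_seat; z upward along its axis
- jig: the fixed jig: a steel block 100 mm (x) by 190 mm (y) by 60 mm high on a round steel base 256 mm across and 12 mm thick; origin at the centre of the base's underside on the bench; the pocket lies 50 mm from it along -y and the bore 45 mm along +y
Mind the look-alikes: they are no part of the job. Leave any brown or turquoise look-alike of the part that bears block_mid alone.

How it is judged (in metres and radians):
On the way, in this order (a step that is already met when the one before it is completed fails the run):
1. the block is pressed flush in the pocket, slot up, the pin still home (z of block_top in the frame of pocket between -0.003 and 0.002 m and horizontal distance between block_mid and pocket below 0.004 m and angle between block_mid's own z axis and vertical below 0.06 rad and z of pin_seat in the frame of bore below 0.008 m), for 0.2 s.
2. the pin is drawn so that its groove shows, held by the fingers (z of pin_seat in the frame of bore between 0.024 and 0.038 m and angle between the z axis of pin_seat and the z axis of bore, either way round below 0.06 rad and horizontal distance between pin_seat and bore below 0.004 m and contact force between the fingers and pin above 2 N), for 0.2 s.
At the end, for the whole second after the job is handed in: The block is in the pocket, slot up, its top within 2 mm proud and 3 mm below the jig's top, level within 0.06 rad and centred within 4 mm. The pin is held by the fingers (over 2 N) and still, drawn 24 to 38 mm, upright within 0.06 rad and within 4 mm of the bore's axis (all of step 2 and z of block_top in the frame of pocket between -0.003 and 0.002 m and horizontal distance between block_mid and pocket below 0.004 m and angle between block_mid's own z axis and vertical below 0.06 rad and linear speed of pin below 0.02 m/s); the arm keeps its last pose, push and grip.
It fails at once if the pin is pulled right out (drawn over 50 mm) (z of pin_seat in the frame of bore above 0.05 m).
It fails at once if the pin, while drawn over 4 mm, is wrenched against its bore (over 90 N) (z of pin_seat in the frame of bore above 0.004 m and contact force between pin and jig above 90 N).
It fails at once if another thing on the bench is moved more than 30 mm (distance of any of offcut_mid, tape_measure, tape_roll, sanding_disc, wrench, steel_rule from where it was at the start of the episode above 0.03 m).
It also fails if it takes over 58 s, if anything falls off the work surface, if the arm or the gripper's body presses on something with over 40 N, if the wrist force passes 120 N, or if a joint passes its speed limit or range.

## Working session

There is one attempt and no reset: what is moved stays moved. The work goes in short steps, Python scripts to look and compute and a tool call to move; the robot and the scene stay as the last step left them, time stands still between calls to the robot, and variables do not carry over. Pictures are saved under pics/ and viewed, at most 10 in all, crops included, and the job is handed in when it is done.

Besides the shell and the picture viewer there is one more tool, called by a JSON object that holds its "method" and its "body", one argument or row to a line. servo_tool: Moves the arm, as the interface text tells. Its arguments: {"type":"object","properties":{"rows":{"type":"array","items":{"type":"array","items":{"type":"number"}}}},"required":["rows"]}

```bash
mkdir -p pics; cat > h.py <<'E'
import numpy as np, cv2
from workcell import ctrl
def grab(n):
    im,d=ctrl.get_image(n); return im,d
def ray(n,uv):
    c=ctrl.camera_info(n);K=np.array(c["intrinsics"]);R=np.array(c["R"]);t=np.array(c["t"])
    uv=np.atleast_2d(np.asarray(uv,float))
    d=cv2.undistortPoints(uv[:,None],K,np.array([c["k1"],0,0,0.]))[:,0]
    return -R.T@t,np.c_[d,np.ones(len(d))]@R
def onz(n,uv,z):
    o,r=ray(n,uv); return o+r*((z-o[2])/r[:,2])[:,None]
def cloud(n,d):
    v,u=np.mgrid[:400,:640]; o,r=ray(n,np.c_[u.ravel(),v.ravel()])
    return (o+r*d.ravel()[:,None]).reshape(400,640,3)
def save(n,im): cv2.imwrite("pics/"+n,im[...,::-1])
E
python3 - <<'E'
from h import *
for n in("top","scene"):
    im,d=grab(n); save(n+"0.png",im); np.savez(n+"0",im=im,d=d)
    c=ctrl.camera_info(n); print(n,c["k1"],np.array(c["intrinsics"]).round(1).tolist(),ray(n,[320,200])[0].round(0),ray(n,[320,200])[1].round(2))
print(ctrl.get_obs(),ctrl.grasp_offset)
E
```

```text
top -0.011471197650747562 [[411.3, 0.0, 321.3], [0.0, 411.3, 195.7], [0.0, 0.0, 1.0]] [405. -68. 961.] [[ 0.19 -0.01 -0.98]]
scene -0.06587922939685881 [[398.8, 0.0, 322.1], [0.0, 398.8, 198.6], [0.0, 0.0, 1.0]] [1228.   70.  636.] [[-0.76 -0.16 -0.63]]
{'t': 0.1, 'qpos': array([ 1.08601479e+00,  4.23799747e-01,  1.63061162e+00,  3.70251992e-06,
        1.08858395e+00, -1.90197043e-02]), 'qvel': array([-0.00097939, -0.00230406, -0.001615  ,  0.00028803,  0.00047744,
        0.00126497]), 'joint_torque': array([-1.27185940e-04, -5.45611382e+01, -2.74325877e+01,  6.45252387e-02,
        1.87390664e-02, -1.49131148e-05]), 'ee_pos': array([280.44215423, 557.98563652, 221.95813563]), 'orientation': array([-7.24942903e-01, -3.05644257e+00,  2.13223913e-03]), 'ft_force': array([-0.16958337, -0.5243185 , -0.09861326]), 'moment': array([ 0.03474814, -0.02379303,  0.04590872]), 'grasp_force': 0.0, 'width': 87.85591873196655} 18.700000000000003
```

View pics/top0.png

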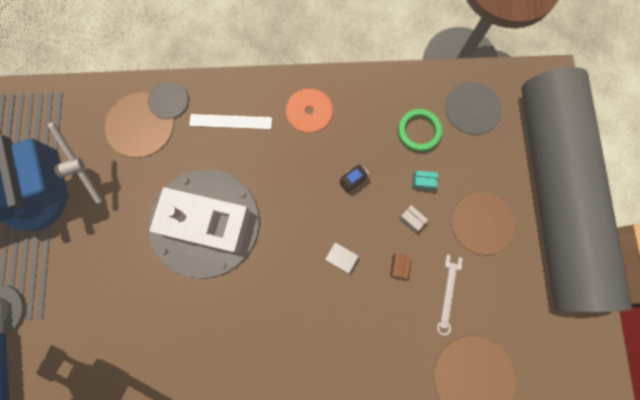

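View pics/scene0.png

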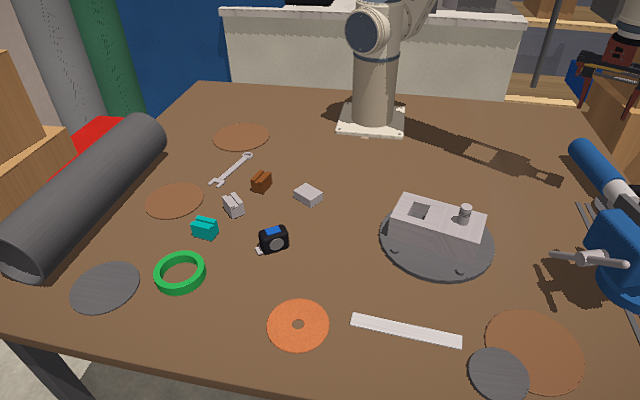

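The top view shows these candidates for the block:
- grey slotted block at (414,218)
- plain offcut at (342,258)
- turquoise look-alike at (426,181)
- brown look-alike at (401,266)
- black tape measure at (354,178)

I choose the grey slotted one at (414,218). The jig is at (200,220), with its pocket at (218,223) and the pin head at (176,213).

```bash
python3 - <<'E'
from h import *
z=np.load("top0.npz");im,d=z["im"],z["d"];P=cloud("top",d)
s=np.load("scene0.npz")
a=cv2.resize(im[170:290,330:450],(480,480),interpolation=2);b=cv2.resize(s["im"][180:230,210:260],(300,480),interpolation=2)
save("crop1.png",np.hstack([a,b]))
hsv=cv2.cvtColor(im,cv2.COLOR_RGB2HSV)
def rect(m,zz,nm):
    cs,_=cv2.findContours(m.astype(np.uint8),0,1);c=max(cs,key=cv2.contourArea)[:,0].astype(float)
    w=onz("top",c,zz)[:,:2].astype(np.float32);print(nm,cv2.minAreaRect(w),cv2.contourArea(w))
def box(u0,u1,v0,v1):
    m=np.zeros((400,640),bool);m[v0:v1,u0:u1]=1;return m
Z=P[...,2]
for nm,b in(("block",box(395,435,200,240)),("offcut",box(320,365,235,280)),("jig",box(145,260,180,260)),("turq",box(410,445,168,194)),("brown",box(388,415,250,284)),("tape",box(336,372,162,195))):
    print(nm,np.percentile(Z[b],[5,50,90,95,99]).round(1), (d[b]==0).mean())
rect(box(395,435,200,240)&(Z>30),40,"block")
rect(box(320,365,235,280)&(Z>15),26,"offcut")
rect(box(410,445,168,194)&(Z>25),40,"turq")
rect(box(388,415,250,284)&(Z>25),40,"brown")
rect(box(336,372,162,195)&(Z>25),52,"tape")
j=box(140,262,180,262)
rect(j&(Z>66),72,"jig")
rect(j&(Z>95),116,"pin")
pk=j&(Z<62); cs,_=cv2.findContours(pk.astype(np.uint8),1,1)
E
```

```text
block [-2.3  1.1 39.8 40.9 43.1] 0.00375
offcut [-2.   1.3 27.  27.9 30.1] 0.0044444444444444444
jig [ -0.2  14.9  73.6  74.6 115.7] 0.0035869565217391303
turq [-1.8  3.3 40.8 41.8 44.4] 0.007692307692307693
brown [-1.9  3.  40.8 41.9 44. ] 0.004357298474945534
tape [-2.1  2.2 51.8 53.3 55.4] 0.0025252525252525255
block ((533.6217041015625, -289.6556396484375), (50.3307991027832, 38.06216812133789), 41.7216911315918) 1684.175413719844
offcut ((452.6516418457031, -121.29096221923828), (61.57899475097656, 46.34629821777344), 57.47771072387695) 2655.3887728613336
turq ((622.5425415039062, -323.6702575683594), (53.07284164428711, 38.37472152709961), 84.2944107055664) 1791.3643665555865
brown ((428.9045715332031, -249.79238891601562), (38.73733139038086, 50.5838623046875), 77.94731140136719) 1667.4500340272207
tape ((631.4379272460938, -155.8809814453125), (40.000328063964844, 64.38752746582031), 33.95301818847656) 2227.464642773615
jig ((547.0638427734375, 189.7161102294922), (192.7469940185547, 100.68424224853516), 74.05899047851562) 18664.555760291638
pin ((559.3441772460938, 234.74874877929688), (27.85038948059082, 23.203414916992188), 87.6130599975586) 520.8320314884186
```

View pics/crop1.png

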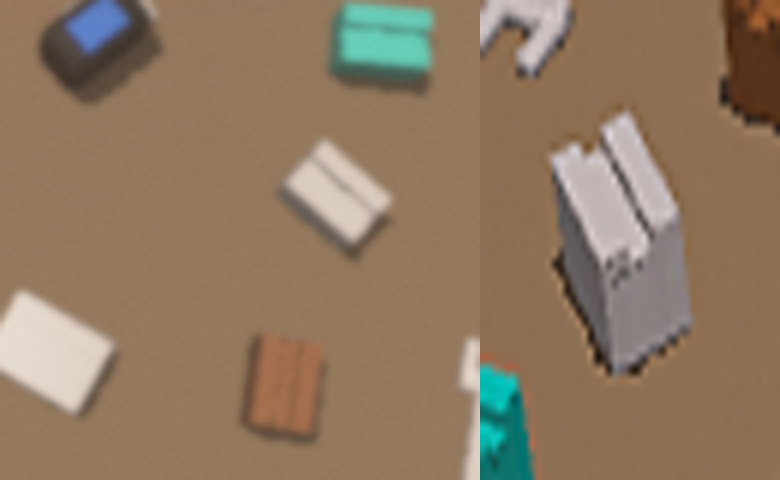

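The crop confirms it: the grey block at (414,219) has the slot along its top, the offcut is plain, and the other two slotted blocks are coloured. All measured sizes match the description. The block is at (533.6,-289.7) with its x axis at 41.7°. The jig is at (547,190) with its y axis at 74°.

{"method": "servo_tool", "body": {
  "rows": [
    [0,0,0,-1,-1,0,87],
    [0,0,0,-1,-1,0,87],
    [0,0,0,-1,-1,0,87],
    [0,0,0,-1,-1,0,87],
    [0,0,0,-1,-1,0,87]
  ]
}}

```text
t: 0.72
ee_pos: [369.6, 287.2, 222.4]
orientation: [-0.728, -3.056, 0.001]
ft_force: [0.9, 0.1, 0.7]
width: 87.0
grasp_force: 0.0
```

{"method": "servo_tool", "body": {
  "rows": [
    [0,0,0,-1,-1,0,87],
    [0,0,0,-1,-1,0,87],
    [0,0,0,-1,-1,0,87],
    [0,0,0,-1,-1,0,87],
    [0,0,0,-1,-1,0,87]
  ]
}}

```text
t: 1.35
ee_pos: [458.8, 18.7, 222.6]
orientation: [0.729, 3.056, -0.0]
ft_force: [0.3, -0.0, -0.2]
width: 86.5
grasp_force: 0.0
```

{"method": "servo_tool", "body": {
  "rows": [
    [0,0,1,-0.8,-0.8,0,87],
    [0,0,1,-0.8,-0.8,0,87],
    [0,0,1,-0.8,-0.8,0,87],
    [0,0,1,-0.8,-0.8,0,87],
    [0,0,1,-0.8,-0.8,0,87],
    [0,0,1,-0.8,-0.8,0,87],
    [0,0,1,-0.8,-0.8,0,87],
    [0,0,1,-0.8,-0.8,0,87],
    [0,0,1,-0.8,-0.8,0,87]
  ]
}}

```text
t: 2.48
ee_pos: [529.3, -193.4, 222.4]
orientation: [-2.612, -1.744, 0.001]
ft_force: [-0.5, -0.2, -0.2]
width: 87.3
grasp_force: 0.0
```

```bash
cat >> h.py <<'E'
from scipy.spatial.transform import Rotation as Ro
def plan(p,yaw):
    "rows numbers to TCP p with tool y at yaw (deg), pointing down"
    o=ctrl.get_obs();R=Ro.from_rotvec(o["orientation"]);a=np.radians(yaw)
    y=np.array([np.cos(a),np.sin(a),0]);z=np.array([0,0,-1.]);best=None
    for s in(1,-1):
        T=Ro.from_matrix(np.c_[np.cross(s*y,z),s*y,z]);r=(R.inv()*T).as_rotvec()
        if best is None or np.linalg.norm(r)<np.linalg.norm(best):best=r
    sh=R.inv().apply(np.asarray(p)-o["ee_pos"])/200
    print("turn",(best/1.5).round(4),"shift",sh.round(4),"at",o["ee_pos"].round(1),"q6",o["qpos"][5].round(2),"t",o["t"],"F",o["ft_force"].round(1),"w",o["width"])
E
python3 -c "
from h import *
plan([533.6,-289.7,100],-48.3)"
```

```text
turn [-4.000e-04  1.000e-04  2.998e-01] shift [-0.4365  0.2049  0.6118] at [ 529.3 -193.4  222.4] q6 0.02 t 2.475 F [-0.5 -0.2 -0.2] w 87.30018141358482
```

{"method": "servo_tool", "body": {
  "rows": [
    [0,0,0.3,-0.436,0.205,0.612,87],
    [0,0,0.3,-0.436,0.205,0.612,87],
    [0,0,0.3,-0.436,0.205,0.612,87],
    [0,0,0.3,-0.436,0.205,0.612,87],
    [0,0,0.3,-0.436,0.205,0.612,87]
  ]
}}

```text
t: 3.1
ee_pos: [534.1, -289.3, 101.1]
orientation: [2.935, 1.12, 0.001]
ft_force: [0.7, 0.0, 0.3]
width: 87.0
grasp_force: 0.0
```

```bash
python3 -c "
from h import *
plan([533.6,-289.7,27],-48.3)
im,d=grab('top');s,_=grab('scene')
save('pre.png',np.hstack([cv2.resize(im[160:280,350:470],(400,400)),cv2.resize(s[130:250,180:300],(400,400))]))"
```

```text
turn [ 0.0003 -0.0002  0.0009] shift [-0.0034 -0.0005  0.3704] at [ 534.1 -289.3  101.1] q6 0.33 t 3.1 F [0.7 0.  0.3] w 87.03290740720054
```

View pics/pre.png

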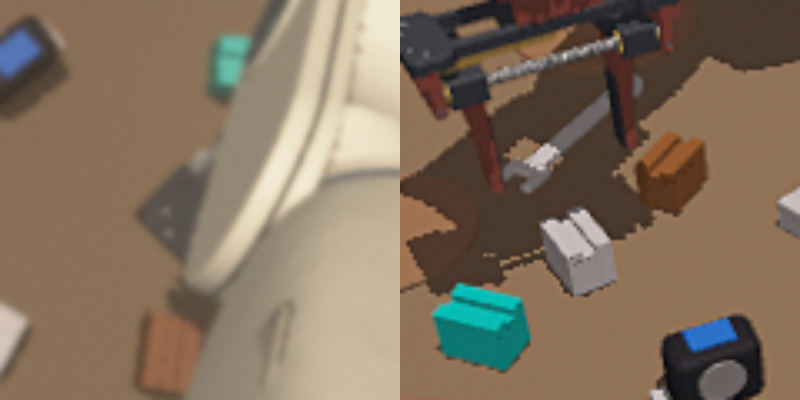

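The scene half shows the open fingers above the grey block at crop (578,250), clear of the turquoise and brown ones.

{"method": "servo_tool", "body": {
  "rows": [
    [0,0,0,-0.003,0,0.2,87],
    [0,0,0,-0.003,0,0.37,87],
    [0,0,0,-0.003,0,0.37,87],
    [0,0,0,-0.003,0,0.37,87]
  ]
}}

```text
t: 3.7
ee_pos: [534.5, -290.2, 28.0]
orientation: [2.935, 1.116, 0.002]
ft_force: [-0.1, 0.0, -0.6]
width: 87.0
grasp_force: 0.0
```

{"method": "servo_tool", "body": {
  "rows": [
    [0,0,0,0,0,0,20],
    [0,0,0,0,0,0,20],
    [0,0,0,0,0,0,20],
    [0,0,0,0,0,0,20],
    [0,0,0,0,0,0,20],
    [0,0,0,0,0,0,20],
    [0,0,0,0,0,0,20],
    [0,0,0,0,0,0,20]
  ]
}}

```text
t: 4.7
ee_pos: [533.3, -290.1, 26.2]
orientation: [-2.937, -1.115, 0.0]
ft_force: [-0.5, -0.0, -0.4]
width: 34.2
grasp_force: 29.4
```

{"method": "servo_tool", "body": {
  "rows": [
    [0,0,0,0,0,-0.2,20],
    [0,0,0,0,0,-0.5,20],
    [0,0,0,0,0,-0.75,20],
    [0,0,0,0,0,-0.75,20]
  ]
}}

```text
t: 5.2
ee_pos: [535.5, -291.3, 180.2]
orientation: [2.932, 1.113, 0.008]
ft_force: [-0.5, -0.1, -3.1]
width: 34.2
grasp_force: 29.4
```

```bash
python3 -c "
from h import *
plan([533.3,-90,177],-105.94)
print(ctrl.get_obs()['grasp_force'])
"
```

```text
turn [ 0.0035 -0.0039  0.6693] shift [ 0.6597 -0.7601  0.0124] at [ 535.5 -291.3  180.2] q6 0.33 t 5.2 F [-0.5 -0.1 -3.1] w 34.22402598774228
29.42534789443016
```

Holding 3 N of block. Next I move towards the pocket and turn.

{"method": "servo_tool", "body": {
  "rows": [
    [0,0,0.15,0.15,-0.17,0,20],
    [0,0,0.3,0.35,-0.4,0,20],
    [0,0,0.45,0.5,-0.6,0,20],
    [0,0,0.6,0.66,-0.76,0,20],
    [0,0,0.669,0.66,-0.76,0,20],
    [0,0,0.669,0.66,-0.76,0,20]
  ]
}}

```text
t: 5.95
ee_pos: [529.7, -87.6, 174.2]
orientation: [-3.111, 0.438, 0.006]
ft_force: [-0.1, -0.9, -2.8]
width: 34.0
grasp_force: 29.4
```

```bash
python3 -c "
from h import *
plan([533.3,90,177],-105.94)
"
```

```text
turn [ 0.0003  0.0025 -0.001 ] shift [-0.2278 -0.8585 -0.0137] at [529.7 -87.6 174.2] q6 1.66 t 5.95 F [-0.1 -0.9 -2.8] w 34.041329559477745
```

{"method": "servo_tool", "body": {
  "rows": [
    [0,0,0,-0.07,-0.3,0,20],
    [0,0,0,-0.14,-0.55,0,20],
    [0,0,0,-0.2,-0.75,0,20],
    [0,0,0,-0.2,-0.75,0,20],
    [0,0,0,-0.2,-0.75,0,20],
    [0,0,0,-0.2,-0.75,0,20]
  ]
}}

```text
t: 6.7
ee_pos: [533.4, 65.4, 175.6]
orientation: [3.111, -0.437, -0.002]
ft_force: [-0.2, 0.5, -2.8]
width: 34.1
grasp_force: 29.5
```

```bash
python3 - <<'E'
from h import *
plan([533.3,141.6,177],-105.94)
u=np.array([np.cos(np.radians(-15.94)),np.sin(np.radians(-15.94))]);v=np.array([-u[1],u[0]]);J=np.array([547.06,189.7])
for n in("top","scene"):
    z=np.load(n+"0.npz");P=cloud(n,z["d"]);Z=P[...,2]
    L=np.stack([(P[...,:2]-J)@u,(P[...,:2]-J)@v],-1)
    t=(abs(Z-72)<6)&(abs(L[...,0])<70)&(abs(L[...,1])<115)
    cs,h=cv2.findContours(t.astype(np.uint8),cv2.RETR_CCOMP,1)
    for c,hh in zip(cs,h[0]):
        if cv2.contourArea(c)<60: continue
        w=onz(n,c[:,0],72)[:,:2].astype(np.float32);print(n,"hole" if hh[3]>=0 else "outer",np.round(cv2.boxPoints(cv2.minAreaRect(w)),1).tolist(),cv2.minAreaRect(w),np.median(Z[t]))
    m=(Z>85)&(abs(L[...,0])<30)&(abs(L[...,1]-45)<30); print("pin local",np.percentile(L[m],[2,50,98],axis=0).round(1).tolist(),m.sum())
im,d=grab("scene");np.savez("scene1",im=im,d=d);save("s1.png",cv2.resize(im[100:280,340:540],(800,600)[:2] if 0 else (660,594)))
E
```

```text
turn [ 0.0004  0.0008 -0.0005] shift [-0.1055 -0.3662 -0.0072] at [533.4  65.4 175.6] q6 1.95 t 6.7 F [-0.2  0.5 -2.8] w 34.0535457458707
top outer [[472.6000061035156, 110.4000015258789], [569.0999755859375, 83.30000305175781], [621.4000244140625, 268.8999938964844], [524.9000244140625, 296.0]] ((546.9984741210938, 189.65536499023438), (192.8029327392578, 100.22904968261719), 74.28433227539062) 72.34144584042667
top hole [[502.20001220703125, 134.6999969482422], [556.2999877929688, 119.30000305175781], [567.2999877929688, 158.1999969482422], [513.2000122070312, 173.60000610351562]] ((534.7537231445312, 146.4801788330078), (40.452030181884766, 56.25775909423828), 74.13665771484375) 72.34144584042667
top hole [[544.0, 234.8000030517578], [570.4000244140625, 223.10000610351562], [587.2000122070312, 261.1000061035156], [560.7999877929688, 272.79998779296875]] ((565.6002807617188, 247.96206665039062), (41.51519012451172, 28.8862247467041), 66.06716918945312) 72.34144584042667
pin local [[-11.5, 38.8], [-0.9, 45.8], [9.8, 59.8]] 159
scene outer [[471.70001220703125, 113.69999694824219], [577.9000244140625, 83.30000305175781], [630.5999755859375, 267.6000061035156], [524.5, 298.0]] ((551.1721801757812, 190.65518188476562), (191.66416931152344, 110.41752624511719), 74.01524353027344) 71.75270079216284
scene hole [[506.5, 136.0], [559.2000122070312, 121.30000305175781], [569.9000244140625, 159.89999389648438], [517.2999877929688, 174.60000610351562]] ((538.2468872070312, 147.99398803710938), (40.07434844970703, 54.626609802246094), 74.39147186279297) 71.75270079216284
pin local [[-9.9, 41.8], [7.2, 52.6], [12.7, 63.2]] 197
```

View pics/s1.png

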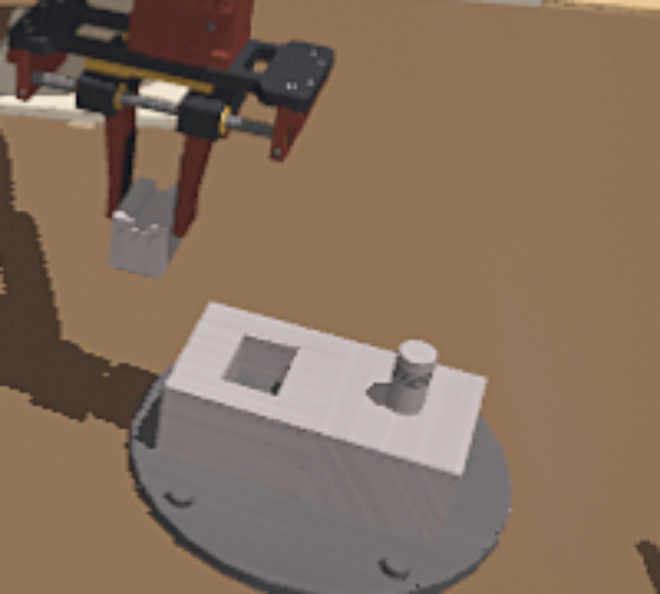

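The picture shows the block level in the grip at about crop (145,230), with its long axis along the jig's x. The pocket at (262,362) is empty and the pin head is at (415,365). The pocket hole itself is the direct measurement. It lies about 45 mm from the body's centre, so the body is offset from the jig's origin. Next I compare the front faces of the block and the jig in the same view.

```bash
python3 - <<'E'
from h import *
a=np.radians(-15.9);u=np.array([np.cos(a),np.sin(a)]);v=np.array([-u[1],u[0]])
P=cloud("scene",np.load("scene1.npz")["d"]);Z=P[...,2];J=np.array([535.,147])
U=(P[...,:2]-J)@u;V=(P[...,:2]-J)@v
f=(Z>25)&(Z<60)&(abs(V)<130)&(abs(U)<75);print("jig front U",np.percentile(U[f],[10,50,90]).round(1),f.sum())
T=np.array([533.4,65.4]);U=(P[...,:2]-T)@u;V=(P[...,:2]-T)@v
f=(Z>155)&(Z<180)&(abs(V)<14)&(abs(U)<40);print("block front U",np.percentile(U[f],[10,50,90]).round(1),"V",np.percentile(V[f],[2,50,98]).round(1),f.sum())
q=P[f];A=np.c_[V[f],Z[f]-170,np.ones(f.sum())];print("fit",np.linalg.lstsq(A,U[f],rcond=None)[0].round(3))
g=(abs(V)<25)&(abs(U)<40)&(Z>120)&(Z<200);print("Z",np.percentile(Z[g],[1,5,95]).round(1))
E
```

```text
jig front U [-23.9  48.7  50.3] 1231
block front U [23.4 24.7 26.1] V [-13.1   0.2  13.5] 136
fit [-4.1000e-02  8.0000e-03  2.4795e+01]
Z [152.6 155.3 193.2]
```

{"method": "servo_tool", "body": {
  "rows": [
    [0,0,0,-0.05,-0.2,0,20],
    [0,0,0,-0.11,-0.39,0,20],
    [0,0,0,-0.11,-0.39,0,20],
    [0,0,0,-0.11,-0.39,0.2,20],
    [0,0,0,-0.11,-0.39,0.3,20],
    [0,0,0,-0.11,-0.39,0.3,20],
    [0,0,0,-0.11,-0.39,0.3,20]
  ]
}}

```text
t: 7.62
ee_pos: [534.8, 146.8, 117.0]
orientation: [-3.111, 0.436, -0.002]
ft_force: [-0.1, 1.1, -3.5]
width: 33.9
grasp_force: 29.5
```

```bash
python3 - <<'E'
from h import *
plan([535.2,147.8,105],-105.9)
im,d=grab("scene");save("s2.png",cv2.resize(im[140:280,350:510],(680,595)))
a=np.radians(-15.9);u=np.array([np.cos(a),np.sin(a)]);v=np.array([-u[1],u[0]]);T=ctrl.get_obs()["ee_pos"][:2]
P=cloud("scene",d);Z=P[...,2];U=(P[...,:2]-T)@u;V=(P[...,:2]-T)@v
f=(Z>92)&(Z<112)&(abs(V)<25)&(abs(U)<40);print("block",np.median(U[f]),np.percentile(V[f],[3,50,97]),f.sum())
f=(Z>25)&(Z<60)&(abs(V)<40)&(U>35)&(U<70);print("jig U",np.median(U[f]))
E
```

```text
turn [-0.0003 -0.0006 -0.0008] shift [ 0.0007 -0.0052  0.0602] at [534.8 146.8 117. ] q6 2.1 t 7.625 F [-0.1  1.1 -3.5] w 33.915714594557386
block 25.074766616802563 [-14.44037818   3.84261491  18.27660826] 124
jig U 49.159662663411616
```

View pics/s2.png

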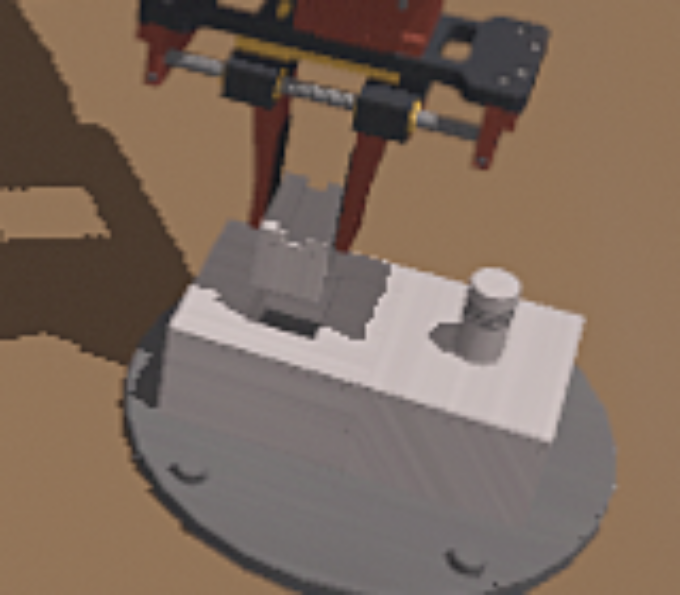

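The block sits squarely over the pocket: its foot spans crop columns 255–325, and the visible front edge of the hole spans 258–320. Next I lower it slowly.

{"method": "servo_tool", "body": {
  "rows": [
    [0,0,0,0,-0.003,0.06,20],
    [0,0,0,0,-0.003,0.09,20],
    [0,0,0,0,-0.003,0.11,20],
    [0,0,0,0,-0.003,0.13,20],
    [0,0,0,0,-0.003,0.15,20],
    [0,0,0,0,-0.003,0.15,20]
  ]
}}

```text
t: 8.43
ee_pos: [534.0, 148.0, 86.0]
orientation: [3.111, -0.435, -0.001]
ft_force: [0.5, 0.1, -3.6]
width: 33.6
grasp_force: 29.5
```

{"method": "servo_tool", "body": {
  "rows": [
    [0,0,0,0,0,0.02,20],
    [0,0,0,0,0,0.04,20],
    [0,0,0,0,0,0.055,20],
    [0,0,0,0,0,0.055,20]
  ]
}}

```text
t: 8.93
ee_pos: [534.0, 148.0, 75.0]
orientation: [3.111, -0.435, -0.001]
ft_force: [-0.6, 0.4, -2.7]
width: 34.0
grasp_force: 29.5
```

{"method": "servo_tool", "body": {
  "rows": [
    [0,0,0,0,0,0,60],
    [0,0,0,0,0,0,60],
    [0,0,0,0,0,0,60],
    [0,0,0,0,0,0,60],
    [0,0,0,0,0,0,60],
    [0,0,0,0,0,-0.2,60],
    [0,0,0,0,0,-0.2,60],
    [0,0,0,0,0,-0.2,14],
    [0,0,0,0,0,-0.2,14],
    [0,0,0,0,0,-0.2,14]
  ]
}}

```text
t: 10.18
ee_pos: [533.7, 147.9, 114.5]
orientation: [3.111, -0.435, -0.002]
ft_force: [0.3, 0.3, 0.2]
width: 33.4
grasp_force: 0.0
```

```bash
python3 - <<'E'
from h import *
plan([535.2,147.6,85],-105.9)
im,d=grab("scene");save("s3.png",cv2.resize(im[140:280,350:510],(680,595)))
a=np.radians(-15.9);u=np.array([np.cos(a),np.sin(a)]);v=np.array([-u[1],u[0]]);T=np.array([535.2,147.6])
P=cloud("scene",d);Z=P[...,2];U=(P[...,:2]-T)@u;V=(P[...,:2]-T)@v
f=(abs(V)<15)&(abs(V)>7)&(U>-5)&(U<22);print("block Z",np.percentile(Z[f],[5,25,50,75,95]).round(1))
E
```

```text
turn [ 0.0005  0.0008 -0.0001] shift [ 0.0077 -0.0008  0.1473] at [533.7 147.9 114.5] q6 2.1 t 10.175 F [0.3 0.3 0.2] w 33.35383742817228
block Z [ 77.3 225.3 250.9 389.  465.7]
```

View pics/s3.png

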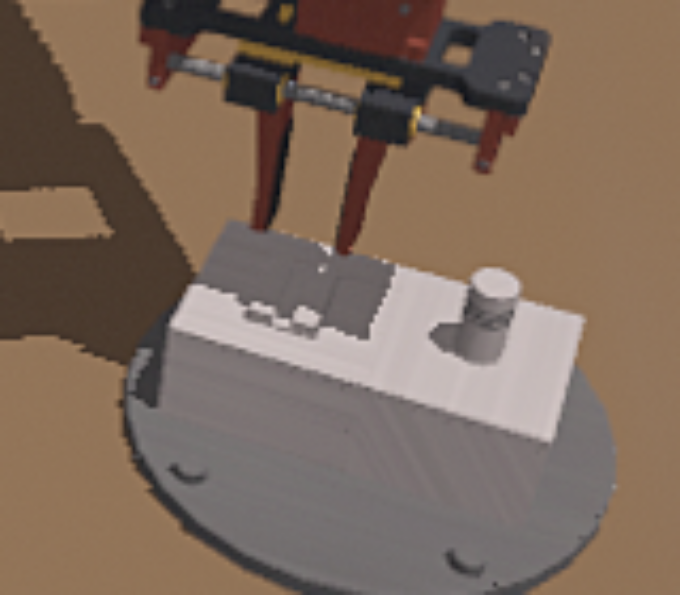

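The block has dropped into the pocket and stands slightly proud, with its slot at about (283,322) and the fingers above it. Next I narrow the fingers and press.

{"method": "servo_tool", "body": {
  "rows": [
    [0,0,0,0.005,0,0,14],
    [0,0,0,0.005,0,0,14],
    [0,0,0,0.005,0,0,14],
    [0,0,0,0.005,0,0.08,14],
    [0,0,0,0.005,0,0.16,14],
    [0,0,0,0.005,0,0.16,14],
    [0,0,0,0.005,0,0.175,14],
    [0,0,0,0.005,0,0.18,14],
    [0,0,0,0.005,0,0.18,14]
  ]
}}

```text
t: 11.35
ee_pos: [535.4, 147.8, 79.5]
orientation: [-3.111, 0.435, -0.001]
ft_force: [-0.3, 0.3, 0.3]
width: 14.0
grasp_force: 0.0
```

{"method": "servo_tool", "body": {
  "rows": [
    [0,0,0,0,0,0.005,14],
    [0,0,0,0,0,0.01,14],
    [0,0,0,0,0,0.015,14],
    [0,0,0,0,0,0.02,14],
    [0,0,0,0,0,0.025,14],
    [0,0,0,0,0,0.025,14]
  ]
}}

```text
t: 12.1
ee_pos: [535.5, 147.8, 74.8]
orientation: [-3.111, 0.435, -0.001]
ft_force: [-0.4, 0.6, 5.0]
width: 13.7
grasp_force: 2.5
```

{"method": "servo_tool", "body": {
  "rows": [
    [0,0,0,0,0,0.005,14],
    [0,0,0,0,0,0.008,14],
    [0,0,0,0,0,0.012,14],
    [0,0,0,0,0,0.012,14]
  ]
}}

```text
t: 12.6
ee_pos: [535.4, 147.8, 72.4]
orientation: [-3.111, 0.435, -0.001]
ft_force: [-1.0, 0.1, 5.1]
width: 13.8
grasp_force: 2.7
```

{"method": "servo_tool", "body": {
  "rows": [
    [0,0,0,0,0,0.004,14],
    [0,0,0,0,0,0.007,14],
    [0,0,0,0,0,0.007,14]
  ]
}}

```text
t: 12.98
ee_pos: [535.6, 147.9, 72.2]
orientation: [-3.111, 0.435, -0.002]
ft_force: [-4.9, -2.6, 18.0]
width: 13.9
grasp_force: 9.0
```

It reached the firm stop: 18 N at z = 72.2. Now I lift off and go over to the pin.

{"method": "servo_tool", "body": {
  "rows": [
    [0,0,0,0,0,-0.1,14],
    [0,0,0,0,0,-0.35,14],
    [0,0,0,0,0,-0.43,87],
    [0,0,0,0,-0.2,-0.43,87],
    [0,0,0,0,-0.47,-0.43,87],
    [0,0,0,0,-0.475,-0.43,87],
    [0,0,0,0,-0.475,-0.43,87],
    [0,0,0,0,-0.475,-0.43,87]
  ]
}}

```text
t: 13.98
ee_pos: [560.5, 237.9, 155.9]
orientation: [3.11, -0.436, -0.002]
ft_force: [-0.1, -1.0, 0.7]
width: 70.6
grasp_force: 0.0
```

```bash
python3 - <<'E'
from h import *
plan([561.2,239.0,78],-105.9)
im,d=grab("scene");save("s4.png",cv2.resize(im[130:280,360:520],(640,600)))
a=np.radians(-15.9);u=np.array([np.cos(a),np.sin(a)]);v=np.array([-u[1],u[0]]);T=np.array([535.2,147.6])
P=cloud("scene",d);Z=P[...,2];U=(P[...,:2]-T)@u;V=(P[...,:2]-T)@v
f=(abs(V)<15)&(abs(V)>7)&(abs(U)<22);print("block Z",np.percentile(Z[f],[5,25,50,75,95]).round(1))
f=(abs(V)<70)&(abs(V)>25)&(abs(U)<40);print("jig Z",np.percentile(Z[f],[5,25,50,75,95]).round(1))
f=(abs(V-95)<25)&(abs(U)<25)&(Z>80)&(Z<112);print("pin UV",np.percentile(U[f],[3,50,97]).round(1),np.percentile(V[f],[3,50,97]).round(1),f.sum())
f=(abs(V-95)<25)&(abs(U)<25)&(Z>112)&(Z<120);print("pin top UV",np.percentile(U[f],[3,50,97]).round(1),np.percentile(V[f],[3,50,97]).round(1),f.sum())
E
```

```text
turn [ 0.0007  0.0007 -0.0007] shift [ 0.0021 -0.0066  0.3897] at [560.5 237.9 155.9] q6 2.23 t 13.975 F [-0.1 -1.   0.7] w 70.59433692332321
block Z [ 71.1  72.6 278.8 475.4 493.5]
jig Z [ 70.5  73.  270.8 431.  496.1]
pin UV [ 0.7  8.7 12.2] [ 86.1  97.2 107.2] 134
pin top UV [-10.9   1.6  11.1] [ 86.1  95.6 105.5] 81
```

View pics/s4.png

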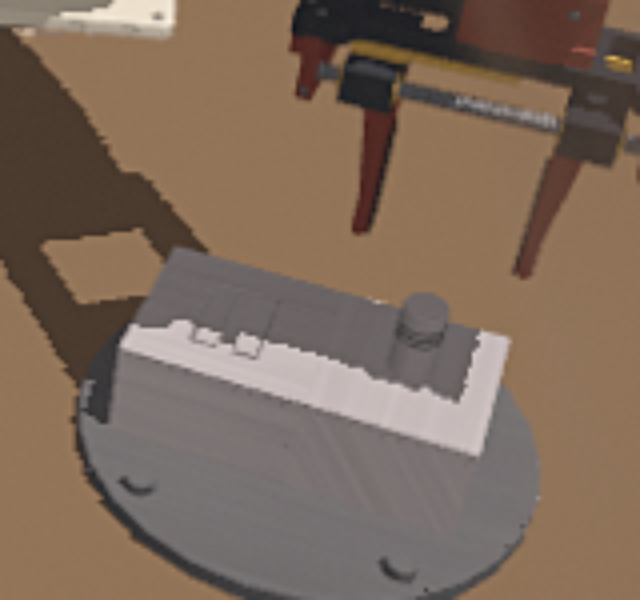

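The block now lies level with the jig top at (230,340), depth about 72 mm. The pin head at (425,320) stands between the open fingers. Next I go down and grip the head.

{"method": "servo_tool", "body": {
  "rows": [
    [0,0,0,0.002,-0.009,0,80],
    [0,0,0,0.002,-0.009,0,80],
    [0,0,0,0.002,-0.009,0.2,80],
    [0,0,0,0.002,-0.009,0.36,80],
    [0,0,0,0.002,-0.009,0.385,80],
    [0,0,0,0.002,-0.009,0.385,80],
    [0,0,0,0.002,-0.009,0.385,80]
  ]
}}

```text
t: 14.9
ee_pos: [563.1, 241.1, 80.9]
orientation: [-3.11, 0.435, -0.003]
ft_force: [0.7, 0.0, -0.3]
width: 79.8
grasp_force: 0.0
```

{"method": "servo_tool", "body": {
  "rows": [
    [0,0,0,0,0,0,28],
    [0,0,0,0,0,0,28],
    [0,0,0,0,0,0,28],
    [0,0,0,0,0,0,28],
    [0,0,0,0,0,0,28],
    [0,0,0,0,0,0,28],
    [0,0,0,0,0,0,28],
    [0,0,0,0,0,0,15],
    [0,0,0,0,0,0,15],
    [0,0,0,0,0,0,15]
  ]
}}

```text
t: 16.15
ee_pos: [561.5, 239.5, 79.5]
orientation: [3.109, -0.434, -0.002]
ft_force: [-1.2, -6.7, 3.0]
width: 23.5
grasp_force: 30.0
```

```bash
python3 -c "
from h import *
plan([561.2,239.0,78],-105.9)
o=ctrl.get_obs();print(o['moment'],o['grasp_force'])"
```

```text
turn [0.0016 0.0006 0.0001] shift [-0.0009  0.0027  0.0073] at [561.5 239.5  79.5] q6 2.23 t 16.15 F [-1.2 -6.7  3. ] w 23.460182794806407
[-1.15549589  0.39937885  0.01666961] 29.995347261428833
```

{"method": "servo_tool", "body": {
  "rows": [
    [0,0,0,0,0.003,0,15],
    [0,0,0,0,0.003,0,15],
    [0,0,0,0,0.003,-0.01,15],
    [0,0,0,0,0.003,-0.025,15],
    [0,0,0,0,0.003,-0.025,15]
  ]
}}

```text
t: 16.77
ee_pos: [561.4, 239.5, 84.0]
orientation: [3.11, -0.434, -0.002]
ft_force: [0.4, -6.4, -2.0]
width: 23.5
grasp_force: 30.0
```

{"method": "servo_tool", "body": {
  "rows": [
    [0,0,0,0,0.004,0,15],
    [0,0,0,0,0.004,-0.02,15],
    [0,0,0,0,0.004,-0.04,15],
    [0,0,0,0,0.004,-0.06,15],
    [0,0,0,0,0.004,-0.06,15]
  ]
}}

```text
t: 17.4
ee_pos: [561.7, 239.4, 97.1]
orientation: [-3.111, 0.435, -0.0]
ft_force: [-1.4, -4.0, -0.3]
width: 23.4
grasp_force: 30.0
```

{"method": "servo_tool", "body": {
  "rows": [
    [0,0,0,0,0.003,-0.02,15],
    [0,0,0,0,0.003,-0.04,15],
    [0,0,0,0,0.003,-0.055,15],
    [0,0,0,0,0.003,-0.065,15],
    [0,0,0,0,0.003,-0.065,15],
    [0,0,0,0,0.003,-0.065,15],
    [0,0,0,0,0.003,-0.065,15]
  ]
}}

```text
t: 18.27
ee_pos: [561.6, 238.8, 109.4]
orientation: [-3.111, 0.435, -0.0]
ft_force: [0.7, -0.6, -3.5]
width: 23.4
grasp_force: 30.0
```

```bash
python3 - <<'E'
from h import *
plan([561.2,239.0,110],-105.9);print(ctrl.get_obs()["moment"])
im,d=grab("scene");save("s5.png",cv2.resize(im[130:280,360:520],(640,600)))
E
```

```text
turn [-0.     -0.     -0.0002] shift [-0.0022 -0.0002 -0.003 ] at [561.6 238.8 109.4] q6 2.23 t 18.275 F [ 0.7 -0.6 -3.5] w 23.412930811561818
[0.08494202 0.18045093 0.04327872]
```

View pics/s5.png

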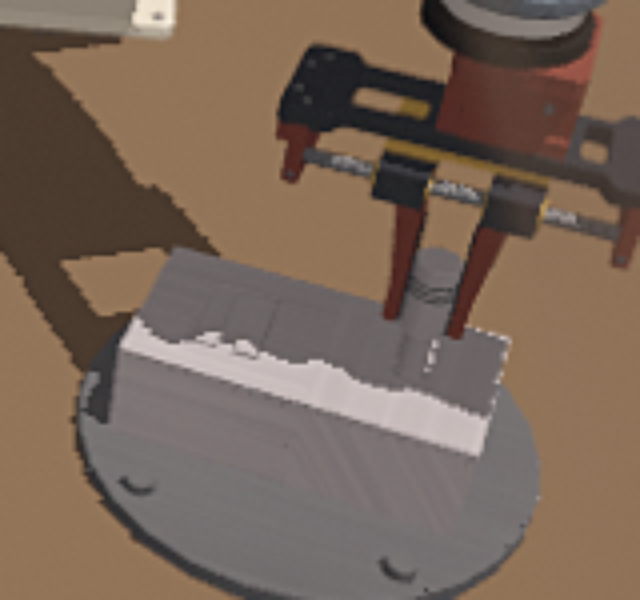

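The pin head, at (435,265), is clearly raised and upright. The draw is about 30 mm, the grip is 30 N, and the wrist carries only the pin's weight. The block is still flush, so I hand in.

```bash
python3 -c "
from workcell import ctrl
print(ctrl.close_job())"
```

```text
the job is handed in; nothing more can be done
None
```

I pressed the locator block flush in the pocket, slot up, and handed the job in holding the index pin upright in its bore, drawn about 30 mm; no verdict was returned.

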